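Put the balance check weights back in their own cases

ROBOT

A 7-joint arm with a two-finger parallel gripper is mounted at the origin on the work surface. World frame = base frame: x ahead of the robot, y to its left, z up, the work surface at z = 0. Lengths are in m, angles in rad, forces in N, time in s.
With the tool pointing down it reaches from about 0.425 to 0.975 m from the base axis. Payload 16.7 kg.
Tool frame: the origin (TCP) lies at the centre of the arm's flange, where the gripper is bolted on; the fingertips stand 173 mm ahead of it and the grasp point (between the pads) lies 155 mm ahead of it; z points along the fingers, y is the line along which they close (so a half turn about z gives the same grasp; the last joint's range is limited). The gripper opens to 85 mm and grips with 20 to 120 N. Pads are 22 mm wide; open, the fingers measure 114 mm over their backs; the gripper's body (76 mm by 85 mm) begins 54 mm behind the grasp point. The pads swing forward as they close: fully open they stand 13 mm farther back than shut.
Start: joints at [1.139, 0.426, 0.074, 1.606, -0.034, 1.111, -0.067], TCP at [0.188, -0.648, 0.405] pointing down, gripper open.
Joint ranges: [-2.85, 2.85], [-0.5, 2.14], [-1.23, 1.37], [0.21, 2.46], [-1.02, 4.16], [0.16, 2.05], [-2.73, 2.73]. Speed limits (rad/s): [1.89, 1.89, 2.39, 2.39, 3.01, 3.01, 3.01].

INTERFACE

Orientations are given as [roll, pitch, yaw] about the fixed x, y, z axes, in that order (R = Rz(yaw) Ry(pitch) Rx(roll)).
In Python, from cell import ctrl gives the robot as it stands.
- The arm moves only by the tool drive_tool, never from a script. Its argument "targets" is a list that holds one entry, the list of rows, each a list of 6 numbers: the shift along the tool's x, y, z scaled (see below), then the turn, a rotation vector about the tool's x, y, z scaled (see below). A call has 1 to 12 rows; each row shifts and turns the commanded pose from where the row before left it, along the tool's axes as they then stand; what a row does not reach is not made up. The controller multiplies each number of a shift by 0.04 m and each number of a turn by 0.12 rad. A row lasts 1/8 s, in which the tool goes at most 62.5 mm and 10.7 degrees, less where a joint would pass 70% of its speed; a pose out of reach is approached as far as the arm can. A call with a number of a shift or a turn outside -1 to 1 is refused whole. A call with a gripper value outside its range is refused whole. "hand" is the closure, from 0 (fully open) to 1 (shut), set as the call begins (left out, the last holds). The fingers move at their own pace and stop on an object; the grip force is fixed at half the most. Time passes only in rows, so rows that do not move let the fingers close. It gives the time, the measured TCP pose, the force, the opening and the grip force at its end, in the units of the state.
- ctrl.get_obs(): the state, without advancing time (a new reading comes with each control period).
- ctrl.snapshot(name): name is "scene" or "top" or "wrist"; returns a dict with "pixels" (384x512x3 uint8, red, green, blue), "depth" (384x512 float32, m along the optical axis (not along the pixel's ray), 0 where there is no reading), "K" (3x3 intrinsics, pixels), "origin" and "orientation" of the camera in the world. Camera axes: x right, y up, looking along -z (the intrinsics and any distortion apply to the point x, -y, -z); pixel columns grow to the right and rows downward; lengths in m; the calibration is good to about 2 mm. A picture is of the moment at which its call begins.
- ctrl.close_job(): hands the job in; it is judged then, once.
The state is a dict: "clock": time; "joints": joint angles; "dq": joint speeds; "joint_efforts": joint torques, N m; "position": TCP position; "tool_rot": TCP orientation; "ft_force": force on the tool from outside, world axes, zero at the start; "moment": the same for the moment, N m; "opening": finger opening in m; "grip_force": force on a finger pad.
Only numpy, scipy, OpenCV 4.12 (cv2) and the standard library are available. Lean on these libraries where they do the work, as an engineer would, in place of code of your own. Each camera call takes 0.05 s, during which the arm holds its last target. There are 200 camera calls.

TASK

The daily check of the balance is finished: put each of the four steel check weights back into its own case, the one whose round well is made for its size, standing upright, knob up, and fully down on the floor of the well. Lower each weight in gently, never drop it, and do not shift or tip the beaker and the jar that stand among the cases. The lids stay open for the pharmacist's count.

Things in the scene. Friction and masses are not known exactly. Their poses are not given: they have to be found in the camera images.
- weight_500g: The largest of four stainless steel check weights (about 500 g): a plain upright cylinder 38 mm in diameter and 47 mm tall with a narrower round knob on top, 65 mm tall in all. Stands upright on a 3 mm thick black rubber mat on the counter. Origin: centre of its underside; z up along its axis.
- weight_200g: The second largest of four stainless steel check weights (about 200 g): a plain upright cylinder 28 mm in diameter and 36 mm tall with a narrower round knob on top, 50 mm tall in all. Stands upright on a 3 mm thick black rubber mat on the counter. Origin: centre of its underside; z up along its axis.
- weight_100g: The second smallest of four stainless steel check weights (about 100 g): a plain upright cylinder 22 mm in diameter and 29 mm tall with a narrower round knob on top, 40 mm tall in all. Stands upright on a 3 mm thick black rubber mat on the counter. Origin: centre of its underside; z up along its axis.
- weight_50g: The smallest of four stainless steel check weights (about 50 g): a plain upright cylinder 18 mm in diameter and 23 mm tall with a narrower round knob on top, 32 mm tall in all. Stands upright on a 3 mm thick black rubber mat on the counter. Origin: centre of its underside; z up along its axis.
- case_500g: Fixed wooden case of the 38 mm weight, the largest of four: a block 78 mm square, 38 mm tall, with a round well in its top, 46 mm wide (mouth bevelled 3 mm more all round), 32 mm deep, flat black floor 6 mm above the counter. Its hollow lid, as wide and tall as the block, lies folded back against the block's far side (case +x). Origin: on the well's axis, at the block's underside; z up.
- case_200g: Fixed wooden case of the 28 mm weight, the second largest of four: a block 62 mm square, 30 mm tall, with a round well in its top, 36 mm wide (mouth bevelled 3 mm more all round), 24 mm deep, flat black floor 6 mm above the counter. Its hollow lid, as wide and tall as the block, lies folded back against the block's far side (case +x). Origin: on the well's axis, at the block's underside; z up.
- case_100g: Fixed wooden case of the 22 mm weight, the second smallest of four: a block 50 mm square, 27 mm tall, with a round well in its top, 30 mm wide (mouth bevelled 3 mm more all round), 18 mm deep, flat black floor 9 mm above the counter. Its hollow lid, as wide and tall as the block, lies folded back against the block's far side (case +x). Origin: on the well's axis, at the block's underside; z up.
- case_50g: Fixed wooden case of the 18 mm weight, the smallest of four: a block 40 mm square, 23 mm tall, with a round well in its top, 26 mm wide (mouth bevelled 3 mm more all round), 13 mm deep, flat black floor 10 mm above the counter. Its hollow lid, as wide and tall as the block, lies folded back against the block's far side (case +x). Origin: on the well's axis, at the block's underside; z up.
- beaker: Bystander: an empty clear glass beaker, 70 mm in diameter and 95 mm tall, standing loose in the row of cases. Origin: centre of its underside; z up.
- capsule_jar: Bystander: a closed amber jar with a white cap, 60 mm in diameter and 85 mm tall, standing loose in the row of cases. Origin: centre of its underside; z up.

How it is judged:
By the outcome, as a careful person would: the job done as asked, in the order asked, and still so for the second after the job is handed in, with the robot touching nothing.
It also fails if it takes over 102 s, if anything falls off the work surface, if the arm or the gripper's body presses on something with over 40 N, if the wrist force passes 120 N, or if a joint passes its speed limit or range.

## Working session

There is one attempt and no reset: what is moved stays moved. The work goes in short steps, Python scripts to look and compute and a tool call to move; the robot and the scene stay as the last step left them, time stands still between calls to the robot, and variables do not carry over. Pictures are saved under pics/ and viewed, at most 14 in all, crops included, and the job is handed in when it is done.

Besides the shell and the picture viewer there is one more tool, called after "Request:" as name(argument=value, ...) on one line, values as JSON. drive_tool: Moves the arm, as the interface text tells. Shifts and turns lie within -1 to 1; 1 stands for 0.04 m of shift or 0.12 rad of turn. Its arguments: {"type":"object","properties":{"targets":{"type":"array"},"hand":{"type":"number"}},"required":["targets"]}

```bash
mkdir -p pics; cat > h.py <<'E'
import numpy as np, cv2
from cell import ctrl
from scipy.spatial.transform import Rotation as Rn
def snap(n,f=None):
    s=ctrl.snapshot(n)
    if f: cv2.imwrite('pics/'+f,s['pixels'][:,:,::-1])
    return s
def cam_R(s):
    o=np.array(s['orientation'],float)
    if o.shape==(3,3): return o
    return Rn.from_euler('xyz',o).as_matrix() if o.size==3 else Rn.from_quat(o).as_matrix()
def ray(s,u,v):
    K=np.array(s['K']); d=np.array([(u-K[0,2])/K[0,0],-(v-K[1,2])/K[1,1],-1.]); return cam_R(s)@d
def onplane(s,u,v,z):
    o=np.array(s['origin']); d=ray(s,u,v); return o+d*(z-o[2])/d[2]
def cloud(s):
    v,u=np.mgrid[0:384,0:512]; K=np.array(s['K']); D=s['depth']
    P=np.stack([(u-K[0,2])/K[0,0]*D,-(v-K[1,2])/K[1,1]*D,-D],-1)
    return P@cam_R(s).T+np.array(s['origin'])
E
python3 - <<'E'
from h import *
for n in('scene','top'):
    s=snap(n,n+'0.png'); print(n,s['K'],s['origin'],s['orientation'],[k for k in s])
o=ctrl.get_obs(); print({k:o[k] for k in('clock','position','tool_rot','opening','ft_force')})
E
```

```text
scene [[451.75303234   0.         256.81497469]
 [  0.         451.75303234 190.21985074]
 [  0.           0.           1.        ]] [0.84625106 0.47090598 0.88478349] [ 5.73660543e-01 -2.55480978e-03  2.58809363e+00] ['pixels', 'depth', 'K', 'origin', 'orientation']
top [[498.0568408    0.         254.74020325]
 [  0.         498.0568408  191.21224232]
 [  0.           0.           1.        ]] [0.41092223 0.00469663 1.22349121] [ 0.12820573 -0.01841839 -1.56006573] ['pixels', 'depth', 'K', 'origin', 'orientation']
{'clock': 0.1, 'position': array([ 0.1883015 , -0.64802506,  0.40405852]), 'tool_rot': array([-3.14038572e+00,  8.15689673e-05,  2.82774663e-01]), 'opening': 0.08548735963120813, 'ft_force': array([ 0.22536534, -0.51718988,  0.05930776])}
```

View pics/top0.png

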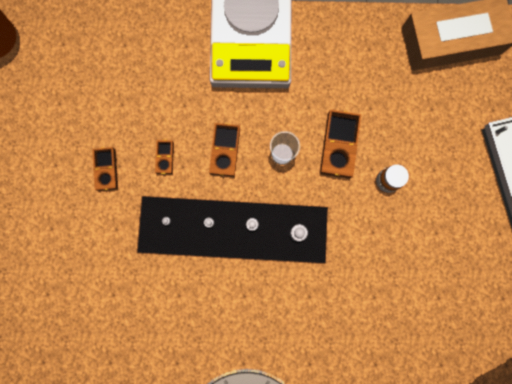

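View pics/scene0.png

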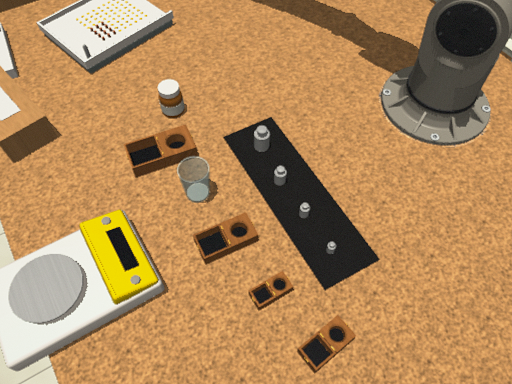

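The top view (up = +x, left = +y) shows the weights on the mat: 50 g at (166,221), 100 g (209,222), 200 g (252,224) and 500 g (299,232). The case wells are 100 g (105,178), 50 g (164,165), 200 g (223,160) and 500 g (340,157). The beaker is at (284,150) and the jar at (395,178).

```bash
cat > m.py <<'E'
from h import *
def wells(s,seeds,hs):
    g=s['pixels'].max(2); out=[]
    for (u,v),h in zip(seeds,hs):
        m=(g<70).astype(np.uint8); n,l,st,c=cv2.connectedComponentsWithStats(m)
        k=l[int(v),int(u)]; out.append((c[k],st[k],onplane(s,*c[k],h)))
    return out
E
python3 - <<'E'
from m import *
np.set_printoptions(precision=4,suppress=True)
s=snap('top'); P=cloud(s)
print('floor z',np.median(P[300:340,150:350,2]), 'mat', np.median(P[245:250,180:300,2]))
for n,(u,v) in dict(w50=(166,221),w100=(209,222),w200=(252,224),w500=(299,232)).items():
    Q=P[v-14:v+14,u-14:u+14].reshape(-1,3); Q=Q[(Q[:,2]>.012)&(Q[:,2]<.1)]
    print(n,Q[:,2].max(),len(Q),(Q.max(0)+Q.min(0))/2,Q.max(0)-Q.min(0))
for n,(u,v),h in [('c50',(164,165),.023),('c100',(105,178),.027),('c200',(223,160),.030),('c500',(340,157),.038)]:
    Q=P[v-50:v+25,u-25:u+25]; Q=Q[abs(Q[...,2]-h)<.006].reshape(-1,3)
    r=cv2.minAreaRect(Q[:,:2].astype(np.float32)); print(n,len(Q),np.median(Q[:,2]),r)
for n,(u,v) in dict(beaker=(284,150),jar=(393,178)).items():
    Q=P[v-25:v+25,u-25:u+25].reshape(-1,3); Q=Q[Q[:,2]>.05]; print(n,len(Q),Q[:,2].max(0),np.median(Q,0))
for w in wells(s,[(164,165),(105,178),(223,160),(340,157)],[.023,.027,.03,.038]): print(w)
E
```

```text
floor z -0.00017011395545185604 mat 0.0027743198146321646
w50 0.03885286212517558 49 [0.491  0.1976 0.0265] [0.0151 0.0172 0.0248]
w100 0.04615379180625756 70 [0.4883 0.0947 0.031 ] [0.0212 0.0204 0.0304]
w200 0.05607849140715082 113 [ 0.4842 -0.0087  0.0364] [0.0261 0.0263 0.0393]
w500 0.07487633674134697 221 [ 0.4653 -0.1194  0.0437] [0.0369 0.0365 0.0623]
c50 305 0.021774244232780182 ((0.6492627263069153, 0.2091180682182312), (0.040944162756204605, 0.08313256502151489), 89.93424224853516)
c100 484 0.02590726293885448 ((0.6181403398513794, 0.352456659078598), (0.10476075857877731, 0.05253024771809578), 6.69209623336792)
c200 667 0.02918579431953172 ((0.6679995059967041, 0.06095319241285324), (0.06202676147222519, 0.12776902318000793), 84.77925872802734)
c500 1016 0.03776411381578082 ((0.6867830753326416, -0.22461995482444763), (0.07900721579790115, 0.16096311807632446), 82.03138732910156)
beaker 357 1.2234912082807126 [ 0.6774 -0.0845  0.0832]
jar 565 1.2234912082807126 [ 0.5953 -0.3382  0.0839]
(array([163.2419, 164.1935]), array([159, 160,   9,   9,  62], dtype=int32), array([0.6295, 0.2082, 0.023 ]))
(array([104.3933, 178.2809]), array([ 99, 173,  11,  11,  89], dtype=int32), array([0.5922, 0.3481, 0.027 ]))
(array([222.7143, 161.0602]), array([217, 155,  13,  13, 133], dtype=int32), array([0.638 , 0.0631, 0.03  ]))
(array([338.8289, 158.057 ]), array([331, 150,  17,  17, 228], dtype=int32), array([ 0.6479, -0.2189,  0.038 ]))
```

Box fits and well centroids agree to about 1.5 mm, and the weights' sizes and heights match. Next I square the yaw to 0 and head for the 500 g weight.

Request:
drive_tool(targets=[[[0, 0, 0, 0, 0, 0.79], [0, 0, 0, 0, 0, 0.79], [0, 0, 0, 0, 0, 0.79], [0.4, -0.66, 0, 0, 0, 0], [0.4, -0.66, 0, 0, 0, 0], [0.4, -0.66, 0, 0, 0, 0], [0.4, -0.66, 0, 0, 0, 0], [0.4, -0.66, 0, 0, 0, 0], [0.4, -0.66, 0, 0, 0, 0], [0.4, -0.66, 0, 0, 0, 0], [0.4, -0.66, 0, 0, 0, 0], [0.4, -0.66, 0, 0, 0, 0]]], hand=0)

```text
clock: 1.65
position: [0.3331, -0.4098, 0.4046]
tool_rot: [-3.141, 0.0, -0.002]
ft_force: [0.9, -1.1, 0.7]
opening: 0.0854
grip_force: 0.0
```

```bash
python3 - <<'E'
from h import *
o=ctrl.get_obs(); print({k:np.round(o[k],3) for k in('clock','position','tool_rot','joints','dq')})
E
```

```text
{'clock': np.float64(1.65), 'position': array([ 0.333, -0.41 ,  0.405]), 'tool_rot': array([-3.141e+00,  0.000e+00, -2.000e-03]), 'joints': array([ 0.758,  0.188,  0.009,  1.933, -0.002,  1.021, -0.804]), 'dq': array([-0.315, -0.144, -0.16 ,  0.173,  0.038, -0.034, -0.488])}
```

Request:
drive_tool(targets=[[[0.3, -0.66, 0, 0, 0, 0], [0.3, -0.66, 0, 0, 0, 0], [0.3, -0.66, 0, 0, 0, 0], [0.3, -0.66, 0, 0, 0, 0], [0.3, -0.66, 0, 0, 0, 0], [0.3, -0.66, 0, 0, 0, 0], [0.3, -0.66, 0, 0, 0, 0], [0.3, -0.66, 0, 0, 0, 0], [0.3, -0.66, 0, 0, 0, 0], [0.3, -0.66, 0, 0, 0, 0], [0.3, -0.66, 0, 0, 0, 0], [0, 0, 0, 0, 0, 0]]], hand=0)

```text
clock: 3.15
position: [0.4658, -0.1188, 0.4047]
tool_rot: [-3.141, -0.0, 0.001]
ft_force: [-0.1, -0.4, -0.6]
opening: 0.0855
grip_force: 0.0
```

```bash
python3 - <<'E'
from h import *
np.set_printoptions(precision=4,suppress=True)
s=snap('wrist','wr1.png'); print(s['K'],s['origin'],s['orientation'])
o=ctrl.get_obs(); print(o['position'],o['tool_rot'],o['joints'])
E
```

```text
[[304.1253   0.     253.8549]
 [  0.     304.1253 190.9972]
 [  0.       0.       1.    ]] [ 0.5428 -0.1182  0.374 ] [-0.3052  0.0018 -1.5691]
[ 0.4653 -0.1201  0.4046] [-3.1414  0.0003 -0.0001] [ 0.3559  0.1205 -0.2556  2.0156  0.0357  1.01   -1.4878]
```

View pics/wr1.png

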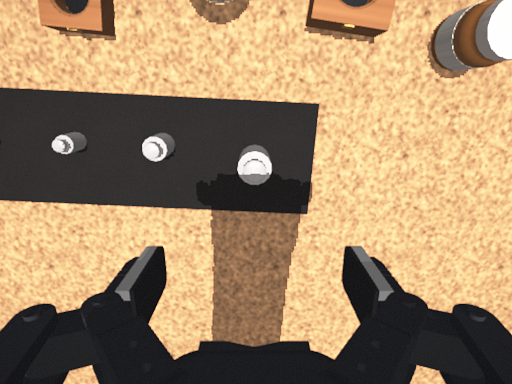

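The wrist picture shows the 500 g weight at (255,165), with the 200 g and 100 g to its left at (155,148) and (66,145). The fingertips are at the bottom at (150,260) and (360,260). I'll measure the weights from this view too.

```bash
cat >> m.py <<'E'
def disc(P,xy,zlo,zhi,r=.03):
    """circle centre of points in a height slab near xy"""
    Q=P.reshape(-1,3); Q=Q[(Q[:,2]>zlo)&(Q[:,2]<zhi)&(np.hypot(Q[:,0]-xy[0],Q[:,1]-xy[1])<r)]
    c,rad=cv2.minEnclosingCircle(Q[:,:2].astype(np.float32)); return len(Q),np.round(c,4),round(rad,4),np.round(Q.mean(0),4)
E
python3 - <<'E'
from m import *
for cam in('wrist','top'):
    s=snap(cam); P=cloud(s)
    for n,xy,h,t in [('w50',(.491,.198),.023,.032),('w100',(.488,.095),.029,.040),('w200',(.484,-.009),.036,.05),('w500',(.4653,-.1194),.047,.065)]:
        try: print(cam,n,'shoulder',disc(P,xy,h-.001,h+.007),'knob',disc(P,xy,t-.001,t+.012)[1:3])
        except Exception as e: print(n,'-')
s=ctrl.snapshot('wrist'); P=cloud(s)[245:262,140:168].reshape(-1,3); print('left tip z',P[:,2].min(),P[P[:,2]>.1].min(0))
Q=cloud(s)[240:300,345:400].reshape(-1,3); print(Q[(Q[:,2]>.1)].min(0))
E
```

```text
wrist w50 shoulder (0, array([0., 0.]), 0.0, array([nan, nan, nan])) knob (array([0., 0.]), 0.0)
wrist w100 shoulder (201, array([0.491 , 0.0958]), 0.0113, array([0.4918, 0.0925, 0.0319])) knob (array([0.491 , 0.0968]), 0.0077)
wrist w200 shoulder (261, array([ 0.4867, -0.0074]), 0.014, array([ 0.4891, -0.0115,  0.0389])) knob (array([ 0.487 , -0.0071]), 0.0093)
wrist w500 shoulder (471, array([ 0.4676, -0.1177]), 0.019, array([ 0.4716, -0.1178,  0.0499])) knob (array([ 0.4676, -0.1176]), 0.0126)
top w50 shoulder (25, array([0.4916, 0.1974]), 0.0089, array([0.4905, 0.1967, 0.0255])) knob (array([0.49 , 0.197]), 0.0055)
top w100 shoulder (31, array([0.4888, 0.0943]), 0.0109, array([0.4882, 0.0941, 0.0315])) knob (array([0.4884, 0.0951]), 0.0072)
top w200 shoulder (56, array([ 0.4848, -0.009 ]), 0.0138, array([ 0.4841, -0.0088,  0.0385])) knob (array([ 0.4853, -0.0089]), 0.0089)
top w500 shoulder (7, array([ 0.4551, -0.1054]), 0.0059, array([ 0.4547, -0.1065,  0.0498])) knob (array([0., 0.]), 0.0)
left tip z -0.0025366007346730446 [ 0.46672632 -0.12093537  0.24409727]
[ 0.45364274 -0.17712195  0.24575525]m.py:11: RuntimeWarning: Mean of empty slice.
  c,rad=cv2.minEnclosingCircle(Q[:,:2].astype(np.float32)); return len(Q),np.round(c,4),round(rad,4),np.round(Q.mean(0),4)
  ret = um.true_divide(
```

Request:
drive_tool(targets=[[[0.03, -0.04, 0.3, 0, 0, 0], [0, 0, 0.6, 0, 0, 0], [0, 0, 0.7, 0, 0, 0], [0, 0, 0.7, 0, 0, 0], [0, 0, 0.7, 0, 0, 0], [0, 0, 0.7, 0, 0, 0], [0, 0, 0.6, 0, 0, 0], [0, 0, 0.35, 0, 0, 0], [0, 0, 0.2, 0, 0, 0], [0, 0, 0, 0, 0, 0]]], hand=0)

```text
clock: 4.6
position: [0.4664, -0.119, 0.2106]
tool_rot: [-3.141, 0.0, -0.002]
ft_force: [1.4, -0.5, 0.0]
opening: 0.0852
grip_force: 0.0
```

Request:
drive_tool(targets=[[[0, 0, 0, 0, 0, 0], [0, 0, 0, 0, 0, 0], [0, 0, 0, 0, 0, 0], [0, 0, 0, 0, 0, 0], [0, 0, 0, 0, 0, 0], [0, 0, 0, 0, 0, 0]]], hand=1)

```text
clock: 5.35
position: [0.4666, -0.119, 0.2115]
tool_rot: [3.141, -0.001, -0.002]
ft_force: [-3.8, 0.7, 14.5]
opening: 0.0355
grip_force: 58.2
```

```bash
python3 - <<'E'
from h import *
np.set_printoptions(precision=4,suppress=True)
s=snap('wrist','wr2.png'); P=cloud(s)
o=ctrl.get_obs(); print(o['position'],o['tool_rot'],o['opening'],o['grip_force'])
np.save('p.npy',P)
E
```

```text
[ 0.4666 -0.119   0.2116] [ 3.1413 -0.0009 -0.0017] 0.03550570222018058 58.21413695812225
```

View pics/wr2.png

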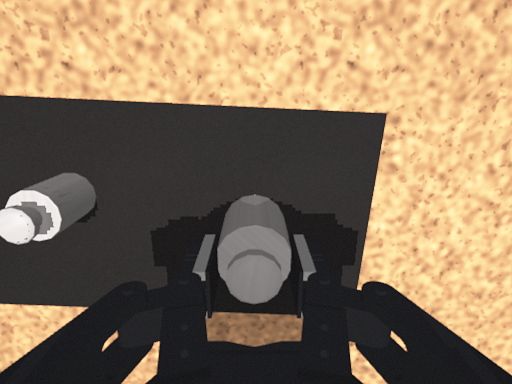

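The weight at (255,250) stands between the pads, whose lighter inner faces are at (203,265) and (306,265). I'll check the tip height by depth, then lift a little.

Request:
drive_tool(targets=[[[0, 0, -0.2, 0, 0, 0], [0, 0, -0.3, 0, 0, 0], [0, 0, 0, 0, 0, 0]]])

```text
clock: 5.78
position: [0.4667, -0.1191, 0.2318]
tool_rot: [3.141, -0.002, -0.002]
ft_force: [0.1, 0.5, -4.5]
opening: 0.0352
grip_force: 60.5
```

```bash
python3 - <<'E'
from h import *
np.set_printoptions(precision=4,suppress=True)
s=snap('wrist'); o=ctrl.get_obs(); P=cloud(s)-o['position']
print(o['position'],o['opening'],o['ft_force'])
for r in(235,245,255,265,275,285): print(r,[np.round(P[r,c]*1000,0) for c in(196,200,204,208,212,250,298,302,306,310,314)])
print('lowest front of weight', [np.round(P[r,254]*1000,1) for r in range(185,300,8)])
E
```

```text
[ 0.4665 -0.1191  0.2313] 0.03530058128396947 [-0.273  -0.2343 -5.2751]
235 [array([ -18.,   42., -229.]), array([ -18.,   39., -229.]), array([ -18.,   36., -228.]), array([  12.,   23., -166.]), array([  12.,   21., -166.]), array([  15.,    2., -161.]), array([  12.,  -21., -166.]), array([  12.,  -23., -167.]), array([ -18.,  -37., -228.]), array([ -18.,  -40., -229.]), array([ -18.,  -42., -228.])]
245 [array([   8.,   29., -164.]), array([   8.,   27., -164.]), array([  12.,   23., -155.]), array([  12.,   22., -156.]), array([  12.,   20., -155.]), array([   9.,    2., -161.]), array([  11.,  -20., -157.]), array([  12.,  -21., -155.]), array([  12.,  -23., -155.]), array([   8.,  -27., -163.]), array([   8.,  -29., -163.])]
255 [array([   8.,   27., -153.]), array([  12.,   24., -146.]), array([  12.,   22., -146.]), array([  12.,   20., -147.]), array([  12.,   19., -147.]), array([  13.,    2., -144.]), array([  12.,  -18., -147.]), array([  12.,  -20., -147.]), array([  12.,  -22., -146.]), array([   8.,  -25., -154.]), array([   8.,  -27., -154.])]
265 [array([  12.,   24
[... 800 characters left out ...]
, array([  -1.,    2., -143.]), array([   6.,  -17., -134.]), array([   6.,  -19., -134.]), array([  12.,  -18., -125.]), array([  12.,  -20., -124.]), array([  13.,  -21., -123.])]
lowest front of weight [array([  19.3,    0.5, -228.7]), array([  14. ,    0.5, -227.6]), array([  20.3,    0.5, -192.9]), array([  19.8,    0.5, -181.6]), array([  20.3,    0.5, -169.1]), array([  19.8,    0.5, -160.6]), array([  15.2,    0.5, -161.6]), array([  11.5,    0.5, -160.6]), array([  13.5,    0.5, -149.1]), array([  12.4,    0.5, -144.1]), array([   9.2,    0.5, -143. ]), array([   4.9,    0.5, -143.8]), array([   1.2,    0.5, -143.4]), array([  -3. ,    0.5, -143.6]), array([  -6.8,    0.5, -143.2])]
```

The weight is held and centred, base about 9 mm clear of the mouth edge of the pads' overlap as planned. Carry it short of its case and look at the well from there.

Request:
drive_tool(targets=[[[0, 0, -0.4, 0, 0, 0], [0, 0, -0.5, 0, 0, 0], [0.2, 0.15, -0.3, 0, 0, 0], [0.5, 0.4, 0, 0, 0, 0], [0.7, 0.6, 0, 0, 0, 0], [0.7, 0.6, 0, 0, 0, 0], [0.6, 0.5, 0, 0, 0, 0], [0.36, 0.22, 0, 0, 0, 0], [0, 0, 0, 0, 0, 0]]])

```text
clock: 6.95
position: [0.5894, -0.2191, 0.2786]
tool_rot: [-3.142, -0.0, -0.003]
ft_force: [-0.7, 0.1, -5.0]
opening: 0.0352
grip_force: 60.8
```

```bash
cat >> m.py <<'E'
def case(s,guess,size,h,top=True):
    """rim-plane fit: block+lid rectangle -> well; dark blob -> well"""
    P=cloud(s); g=s['pixels'].max(2)
    Q=P.reshape(-1,3); Q=Q[(abs(Q[:,2]-h)<.004)&(np.hypot(Q[:,0]-guess[0]-size*.35,Q[:,1]-guess[1])<size*1.35)]
    r=cv2.minAreaRect(Q[:,:2].astype(np.float32)); print('rect',np.round(r[0],4),np.round(r[1],4),round(r[2],2), 'z',np.round(np.median(Q[:,2]),4))
    # holes: points deep inside well floor
    W=P.reshape(-1,3); W=W[(W[:,2]<h-.004)&(np.hypot(W[:,0]-guess[0],W[:,1]-guess[1])<size*.38)]
    W=W.astype(np.float32); print('hole n',len(W), 'z',np.round(np.percentile(W[:,2],[5,50]),4) if len(W) else '', 'bbox',np.round([W.min(0),W.max(0)],4) if len(W) else '')
    R=Q[np.hypot(Q[:,0]-guess[0],Q[:,1]-guess[1])<size*.49]
    # rim circle: per-angle innermost rim point, algebraic circle fit
    a=np.arctan2(R[:,1]-guess[1],R[:,0]-guess[0]); d=np.hypot(R[:,0]-guess[0],R[:,1]-guess[1])
    I=[]
    for b in np.arange(-np.pi,np.pi,.2):
        k=np.where((a>=b)&(a<b+.2)&(R[:,2]>h-.0018))[0]
        if len(k): I.append(R[k[np.argmin(d[k])],:2])
    I=np.array(I); A=np.c_[2*I,np.ones(len(I))]; x=np.linalg.lstsq(A,(I**2).sum(1),rcond=None)[0]
    print('rim fit',np.round(x[:2],4),'r',np.round(np.sqrt(x[2]+x[0]**2+x[1]**2),4),'n',len(I))
E
python3 - <<'E'
from m import *
np.set_printoptions(precision=4,suppress=True)
s=snap('wrist','wr3.png'); o=ctrl.get_obs(); print(o['position'],o['opening'],o['ft_force'])
case(s,(.649,-.218),.078,.038)
E
```

```text
[ 0.5888 -0.2184  0.2785] 0.03500291284266949 [-0.3212 -0.0994 -4.8229]
rect [ 0.6679 -0.2201] [0.0783 0.1198] 81.78 z 0.038
hole n 3542 z [0.0055 0.0069] bbox [[ 0.626  -0.2403  0.0043]
 [ 0.6723 -0.1944  0.0339]]
rim fit [ 0.6492 -0.2173] r 0.0233 n 32
```

View pics/wr3.png

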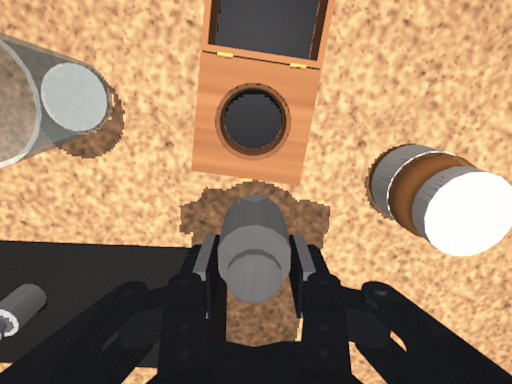

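The picture shows the 500 g case well fully in view at (253,118). The held weight is at (255,250), with the beaker at the left and the jar at the right, both well clear. The rim fit (radius 23.3 mm) matches the well's 23 mm, so I move over it and lower part of the way.

Request:
drive_tool(targets=[[[0.35, 0, 0, 0, 0, 0], [0.5, 0, 0, 0, 0, 0], [0.45, 0, 0, 0, 0, 0], [0.2, -0.01, 0, 0, 0, 0], [0, 0, 0.2, 0, 0, 0], [0, 0, 0.4, 0, 0, 0], [0, 0, 0.4, 0, 0, 0], [0, 0, 0.25, 0, 0, 0], [0, 0, 0.1, 0, 0, 0], [0, 0, 0, 0, 0, 0]]])

```text
clock: 8.25
position: [0.6487, -0.2177, 0.2246]
tool_rot: [-3.141, 0.0, -0.002]
ft_force: [0.1, -0.6, -4.5]
opening: 0.0353
grip_force: 60.8
```

```bash
python3 - <<'E'
from m import *
np.set_printoptions(precision=4,suppress=True)
s=snap('wrist','wr4.png'); o=ctrl.get_obs(); print(o['position'],o['tool_rot'],o['opening'],o['ft_force'])
E
```

```text
[ 0.6488 -0.2178  0.225 ] [ 3.1415 -0.0004 -0.0016] 0.03533466344400363 [ 0.0735  0.4344 -3.9813]
```

View pics/wr4.png

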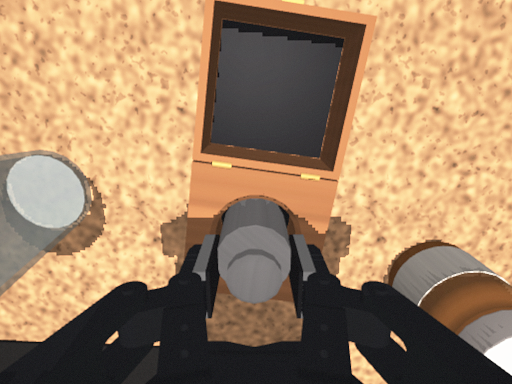

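The weight is inside the well, its rim visible around it at (255,205), with no contact force. I lower it slowly.

Request:
drive_tool(targets=[[[0, 0, 0.06, 0, 0, 0], [0, 0, 0.06, 0, 0, 0], [0, 0, 0.05, 0, 0, 0], [0, 0, 0.03, 0, 0, 0], [0, 0, 0.02, 0, 0, 0], [0, 0, 0.02, 0, 0, 0], [0, 0, 0, 0, 0, 0]]])

```text
clock: 9.18
position: [0.6486, -0.2177, 0.2151]
tool_rot: [-3.142, 0.0, -0.002]
ft_force: [-0.3, 0.5, -4.5]
opening: 0.0353
grip_force: 60.8
```

Request:
drive_tool(targets=[[[0, 0, 0.01, 0, 0, 0], [0, 0, 0.01, 0, 0, 0], [0, 0, 0, 0, 0, 0]]])

```text
clock: 9.55
position: [0.6487, -0.2177, 0.2147]
tool_rot: [3.142, -0.0, -0.002]
ft_force: [-3.6, 0.8, 4.3]
opening: 0.0355
grip_force: 61.5
```

Contact is felt, so the weight rests on the floor. Open and rise.

Request:
drive_tool(targets=[[[0, 0, 0, 0, 0, 0], [0, 0, 0, 0, 0, 0], [0, 0, 0, 0, 0, 0], [0, 0, 0, 0, 0, 0], [0, 0, -0.2, 0, 0, 0], [0, 0, -0.4, 0, 0, 0], [0, 0, -0.5, 0, 0, 0], [0, 0, -0.5, 0, 0, 0], [-0.3, 0, -0.3, 0, 0, 0], [-0.6, -0.2, 0, 0, 0, 0], [-0.6, -0.4, 0, 0, 0, 0], [0, 0, 0, 0, 0, 0]]], hand=0.3)

```text
clock: 11.05
position: [0.5868, -0.1928, 0.2909]
tool_rot: [-3.142, 0.001, -0.001]
ft_force: [0.3, -0.0, 0.0]
opening: 0.0597
grip_force: 0.0
```

```bash
python3 - <<'E'
from m import *
np.set_printoptions(precision=4,suppress=True)
s=snap('wrist','wr5.png'); o=ctrl.get_obs(); print(o['position'],o['tool_rot'],o['opening'],o['ft_force'])
P=cloud(s); print('w500',disc(P,(.649,-.218),.05,.058),disc(P,(.649,-.218),.069,.08))
E
```

```text
[ 0.5879 -0.1935  0.291 ] [ 3.1413 -0.0002 -0.0014] 0.059322520809829124 [-0.0175 -0.7081 -1.1121]
w500 (1238, array([ 0.6496, -0.2166]), 0.019, array([ 0.6513, -0.2144,  0.053 ])) (1193, array([ 0.6494, -0.2166]), 0.0125, array([ 0.6496, -0.2165,  0.0707]))
```

View pics/wr5.png

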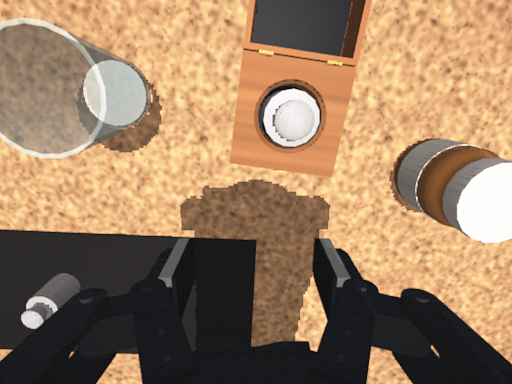

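The 500 g weight at (291,118) is seated in its well: shoulder at 0.053 and knob at 0.0707, as they should be. Next is the 200 g.

Request:
drive_tool(targets=[[[-0.2, -0.4, 0, 0, 0, 0], [-0.4, -0.7, 0, 0, 0, 0], [-0.5, -0.8, 0, 0, 0, 0], [-0.5, -0.8, 0, 0, 0, 0], [-0.5, -0.9, 0.1, 0, 0, 0], [-0.35, -0.7, 0.2, 0, 0, 0], [-0.1, -0.33, 0.4, 0, 0, 0], [0, 0, 0.6, 0, 0, 0], [0, 0, 0.5, 0, 0, 0], [0, 0, 0.3, 0, 0, 0], [0, 0, 0.1, 0, 0, 0], [0, 0, 0, 0, 0, 0]]], hand=0.3)

```text
clock: 12.6
position: [0.4871, -0.0081, 0.2025]
tool_rot: [-3.141, -0.0, -0.002]
ft_force: [0.5, -0.3, 1.1]
opening: 0.06
grip_force: 0.0
```

```bash
python3 - <<'E'
from m import *
np.set_printoptions(precision=4,suppress=True)
s=snap('wrist'); o=ctrl.get_obs(); print(o['position'],o['tool_rot'],o['opening'],o['ft_force'])
P=cloud(s); print('w200',disc(P,(.487,-.007),.037,.042),disc(P,(.487,-.007),.050,.060))
E
```

```text
[ 0.4872 -0.0082  0.2028] [-3.1415 -0.0006 -0.0018] 0.059698352758315074 [0.1055 0.2865 0.257 ]
w200 (1268, array([0.4873, 0.0009]), 0.0222, array([ 0.4919, -0.0063,  0.039 ])) (1259, array([0.4868, 0.0034]), 0.0199, array([ 0.4877, -0.0045,  0.0529]))
```

Request:
drive_tool(targets=[[[-0.03, 0, 0, 0, 0, 0], [0, 0, 0, 0, 0, 0], [0, 0, 0, 0, 0, 0], [0, 0, 0, 0, 0, 0], [0, 0, 0, 0, 0, 0], [0, 0, 0, 0, 0, 0]]], hand=1)

```text
clock: 13.4
position: [0.4859, -0.0082, 0.203]
tool_rot: [3.142, -0.001, -0.002]
ft_force: [-3.4, 0.6, 12.1]
opening: 0.0253
grip_force: 58.2
```

Request:
drive_tool(targets=[[[0, 0, -0.25, 0, 0, 0], [0, 0, -0.5, 0, 0, 0], [0, 0, -0.5, 0, 0, 0], [0.3, -0.22, -0.3, 0, 0, 0], [0.6, -0.5, 0, 0, 0, 0], [0.7, -0.5, 0, 0, 0, 0], [0.5, -0.4, 0, 0, 0, 0], [0.23, -0.2, 0, 0, 0, 0], [0, 0, 0, 0, 0, 0]]])

```text
clock: 14.52
position: [0.5792, 0.065, 0.2641]
tool_rot: [-3.141, 0.0, -0.001]
ft_force: [0.1, -0.1, -2.0]
opening: 0.0251
grip_force: 59.2
```

```bash
cat >> m.py <<'E'
def look(guess,size,h,f=None):
    np.set_printoptions(precision=4,suppress=True)
    s=snap('wrist',f); o=ctrl.get_obs(); p=o['position']; print(p,o['tool_rot'],o['opening'],o['ft_force'])
    case(s,guess,size,h)
    P=cloud(s)-p; P=P.reshape(-1,3)
    return P
def held(P,H,D,knob):
    """front generator of held cylinder between pads, tool-relative (mm); knob = top z rel TCP"""
    Q=P[(abs(P[:,1])<D*.4)&(P[:,2]<knob-.012)&(P[:,2]>knob-H)&(abs(P[:,0])<.04)]
    c=Q[abs(Q[:,1]-.001)<.002]; print('front x',np.percentile(c[:,0],97)-D/2)
    T=P[(abs(P[:,1])<D)&(P[:,2]>knob-.003)&(P[:,2]<knob+.004)&(abs(P[:,0])<.03)]
    if len(T): print('knob',cv2.minEnclosingCircle(T[:,:2].astype(np.float32)),'top z',T[:,2].max())
E
python3 - <<'E'
from m import *
P=look((.639,.0645),.062,.030,'wr6.png'); held(P,.05,.028,-.150)
E
```

```text
[0.5788 0.0642 0.2641] [ 3.1414  0.0008 -0.0015] 0.02478681230373018 [-0.401  -0.5998 -2.585 ]
rect [0.6595 0.0635] [0.0623 0.1062] 84.7 z 0.03
hole n 2313 z [0.0055 0.0068] bbox [[0.621  0.0473 0.0039]
 [0.657  0.0833 0.026 ]]
rim fit [0.6394 0.0653] r 0.0184 n 32
front x 0.0010403029284222088
knob ((0.007304332219064236, 0.0014912048354744911), 0.026255059987306595) top z -0.14601848744045323
```

View pics/wr6.png

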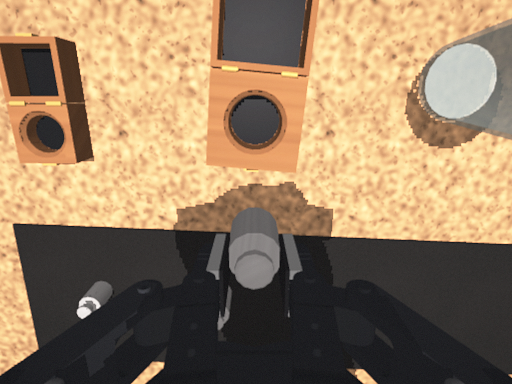

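The picture shows the 200 g well at (255,120) and the held weight upright at (254,245). The rim fit radius of 18.4 mm is right. Move in and lower.

Request:
drive_tool(targets=[[[0.35, 0, 0, 0, 0, 0], [0.5, 0, 0, 0, 0, 0], [0.45, 0, 0, 0, 0, 0], [0.19, 0, 0, 0, 0, 0], [0, 0, 0.2, 0, 0, 0], [0, 0, 0.4, 0, 0, 0], [0, 0, 0.3, 0, 0, 0], [0, 0, 0.2, 0, 0, 0], [0, 0, 0.1, 0, 0, 0], [0, 0, 0, 0, 0, 0]]])

```text
clock: 15.82
position: [0.6387, 0.0643, 0.2162]
tool_rot: [-3.142, 0.0, -0.002]
ft_force: [-1.3, -0.6, -2.1]
opening: 0.0248
grip_force: 59.2
```

Request:
drive_tool(targets=[[[0, 0, 0.06, 0, 0, 0], [0, 0, 0.06, 0, 0, 0], [0, 0, 0.04, 0, 0, 0], [0, 0, 0.02, 0, 0, 0], [0, 0, 0.02, 0, 0, 0], [0, 0, 0, 0, 0, 0]]])

```text
clock: 16.58
position: [0.6387, 0.0643, 0.2083]
tool_rot: [-3.142, 0.0, -0.002]
ft_force: [-0.3, 0.4, -1.7]
opening: 0.0252
grip_force: 59.2
```

Request:
drive_tool(targets=[[[0, 0, 0.02, 0, 0, 0], [0, 0, 0.02, 0, 0, 0], [0, 0, 0.01, 0, 0, 0], [0, 0, 0, 0, 0, 0]]])

```text
clock: 17.08
position: [0.6387, 0.0643, 0.2063]
tool_rot: [-3.142, 0.0, -0.002]
ft_force: [-0.1, -0.6, -1.1]
opening: 0.025
grip_force: 59.2
```

Request:
drive_tool(targets=[[[0, 0, 0.01, 0, 0, 0], [0, 0, 0.01, 0, 0, 0], [0, 0, 0, 0, 0, 0]]])

```text
clock: 17.45
position: [0.6388, 0.0643, 0.2062]
tool_rot: [3.142, -0.001, -0.002]
ft_force: [-3.2, -0.7, 7.1]
opening: 0.025
grip_force: 60.3
```

Request:
drive_tool(targets=[[[0, 0, 0, 0, 0, 0], [0, 0, 0, 0, 0, 0], [0, 0, 0, 0, 0, 0], [0, 0, 0, 0, 0, 0], [0, 0, -0.2, 0, 0, 0], [0, 0, -0.4, 0, 0, 0], [0, 0, -0.5, 0, 0, 0], [0, 0, -0.4, 0, 0, 0], [-0.4, 0, -0.1, 0, 0, 0], [-0.7, 0, 0, 0, 0, 0], [-0.6, 0, 0, 0, 0, 0], [0, 0, 0, 0, 0, 0]]], hand=0.45)

```text
clock: 18.95
position: [0.5686, 0.0643, 0.2696]
tool_rot: [3.141, 0.001, -0.001]
ft_force: [-0.4, 0.2, -0.1]
opening: 0.0469
grip_force: 0.0
```

```bash
python3 - <<'E'
from m import *
np.set_printoptions(precision=4,suppress=True)
s=snap('wrist'); o=ctrl.get_obs(); print(o['position'],o['tool_rot'],o['opening'],o['ft_force'],o['joints'])
P=cloud(s); print('w200',disc(P,(.6395,.065),.040,.045,.02),disc(P,(.6395,.065),.053,.06,.02))
print('w100',disc(P,(.491,.096),.030,.036,.02),disc(P,(.491,.096),.042,.05,.02))
E
```

```text
[0.5697 0.0643 0.2698] [ 3.1413  0.0001 -0.0014] 0.046756405646715224 [0.4827 0.258  0.456 ] [ 0.0038  0.435  -0.2845  1.9371  0.1672  0.7922 -1.9456]
w200 (797, array([0.6394, 0.0653]), 0.014, array([0.6404, 0.0653, 0.042 ])) (772, array([0.6394, 0.0653]), 0.0092, array([0.6396, 0.0653, 0.0557]))
w100 (304, array([0.4909, 0.0964]), 0.0111, array([0.4945, 0.0956, 0.032 ])) (195, array([0.4905, 0.0968]), 0.0071, array([0.491 , 0.0966, 0.043 ]))
```

The 200 g is seated: shoulder at 0.042 and concentric with its well. Next is the 100 g.

Request:
drive_tool(targets=[[[-0.3, -0.1, 0, 0, 0, 0], [-0.6, -0.2, 0, 0, 0, 0], [-0.6, -0.25, 0, 0, 0, 0], [-0.4, -0.2, 0.1, 0, 0, 0], [-0.09, -0.02, 0.4, 0, 0, 0], [0, 0, 0.5, 0, 0, 0], [0, 0, 0.5, 0, 0, 0], [0, 0, 0.25, 0, 0, 0], [0, 0, 0.07, 0, 0, 0], [0, 0, 0, 0, 0, 0]]], hand=0.45)

```text
clock: 20.25
position: [0.4914, 0.0954, 0.1968]
tool_rot: [-3.141, -0.0, -0.002]
ft_force: [0.5, -0.9, 1.8]
opening: 0.0466
grip_force: 0.0
```

Request:
drive_tool(targets=[[[-0.03, 0, 0, 0, 0, 0], [0, 0, 0, 0, 0, 0], [0, 0, 0, 0, 0, 0], [0, 0, 0, 0, 0, 0], [0, 0, 0, 0, 0, 0]]], hand=1)

```text
clock: 20.88
position: [0.4901, 0.0954, 0.1974]
tool_rot: [-3.141, -0.001, -0.002]
ft_force: [-1.4, 0.0, 6.3]
opening: 0.0185
grip_force: 58.5
```

```bash
python3 - <<'E'
from m import *
s=snap('wrist','wr7.png'); o=ctrl.get_obs(); print(o['position'],o['opening'],o['ft_force'],o['grip_force'])
E
```

```text
[0.49012675 0.0954395  0.19743254] 0.018739922293080774 [-1.81714562  0.70326517  6.09481787] 58.460349440574646
```

View pics/wr7.png

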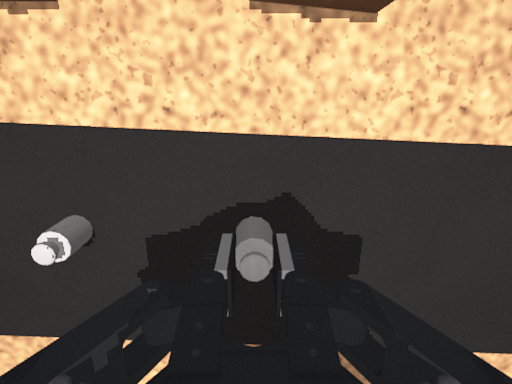

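The 100 g is held at (254,245). The 50 g stands at (60,245) and will be cleared from above. I lift and carry to short of the 100 g case.

Request:
drive_tool(targets=[[[0, 0, -0.25, 0, 0, 0], [0, 0, -0.5, 0, 0, 0], [0, 0, -0.5, 0, 0, 0], [0.1, -0.4, -0.4, 0, 0, 0], [0.13, -0.8, 0, 0, 0, 0], [0.15, -0.9, 0, 0, 0, 0], [0.15, -0.9, 0, 0, 0, 0], [0.15, -0.9, 0, 0, 0, 0], [0.15, -0.9, 0, 0, 0, 0], [0.15, -0.9, 0, 0, 0, 0], [0.12, -0.67, 0, 0, 0, 0], [0, 0, 0, 0, 0, 0]]])

```text
clock: 22.42
position: [0.5339, 0.3522, 0.2634]
tool_rot: [-3.14, -0.0, 0.001]
ft_force: [0.2, -0.7, -1.0]
opening: 0.0184
grip_force: 58.8
```

```bash
python3 - <<'E'
from m import *
P=look((.594,.350),.050,.027,'wr8.png'); held(P,.04,.022,-.154); print(ctrl.get_obs()['joints'])
E
```

```text
[0.5341 0.3506 0.2632] [-3.1413  0.     -0.0004] 0.018671901157279104 [-0.4899 -0.6038 -0.831 ]
rect [0.6174 0.3539] [0.1008 0.0502] 6.4 z 0.0269
hole n 1569 z [0.0085 0.0097] bbox [[0.5789 0.3364 0.0077]
 [0.6084 0.3663 0.023 ]]
rim fit [0.594  0.3514] r 0.0155 n 32
front x -2.3837054531917687e-05
knob ((0.0070496611297130585, 0.0008249096572399139), 0.02126067876815796) top z -0.1500040106228048
[-0.4339  0.5387 -0.3292  1.7864  0.2218  0.8526 -2.4377]
```

View pics/wr8.png

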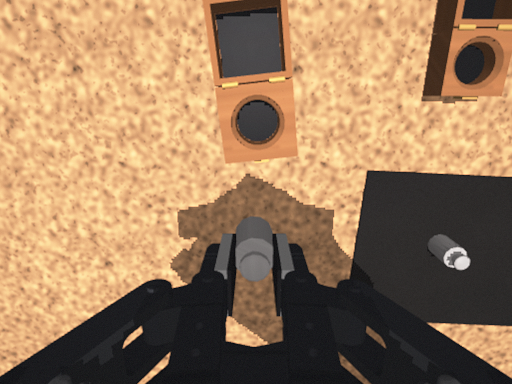

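The 100 g well is at (257,122), rim radius 15.5 mm as expected, and the weight hangs upright at (254,245). Move over and lower.

Request:
drive_tool(targets=[[[0.35, 0, 0, 0, 0, 0], [0.5, 0, 0, 0, 0, 0], [0.45, 0, 0, 0, 0, 0], [0.2, 0, 0, 0, 0, 0], [0, 0, 0.2, 0, 0, 0], [0, 0, 0.4, 0, 0, 0], [0, 0, 0.3, 0, 0, 0], [0, 0, 0.2, 0, 0, 0], [0, 0, 0.1, 0, 0, 0], [0, 0, 0, 0, 0, 0]]])

```text
clock: 23.72
position: [0.5943, 0.35, 0.2146]
tool_rot: [3.142, 0.0, -0.002]
ft_force: [0.4, -0.3, -0.7]
opening: 0.0183
grip_force: 58.8
```

Request:
drive_tool(targets=[[[0, 0, 0.06, 0, 0, 0], [0, 0, 0.06, 0, 0, 0], [0, 0, 0.04, 0, 0, 0], [0, 0, 0.02, 0, 0, 0], [0, 0, 0.02, 0, 0, 0], [0, 0, 0, 0, 0, 0]]])

```text
clock: 24.48
position: [0.5944, 0.35, 0.2068]
tool_rot: [-3.142, -0.0, -0.002]
ft_force: [0.1, -0.7, -1.5]
opening: 0.0186
grip_force: 58.8
```

Request:
drive_tool(targets=[[[0, 0, 0.02, 0, 0, 0], [0, 0, 0.02, 0, 0, 0], [0, 0, 0.02, 0, 0, 0], [0, 0, 0.01, 0, 0, 0], [0, 0, 0, 0, 0, 0]]])

```text
clock: 25.1
position: [0.5944, 0.35, 0.2039]
tool_rot: [-3.142, 0.0, -0.002]
ft_force: [0.3, 0.2, -2.2]
opening: 0.0187
grip_force: 58.8
```

Request:
drive_tool(targets=[[[0, 0, 0.01, 0, 0, 0], [0, 0, 0, 0, 0, 0]]])

```text
clock: 25.35
position: [0.5944, 0.35, 0.2036]
tool_rot: [-3.142, -0.0, -0.002]
ft_force: [0.1, -0.2, -1.2]
opening: 0.0186
grip_force: 58.9
```

Request:
drive_tool(targets=[[[0, 0, 0.01, 0, 0, 0], [0, 0, 0, 0, 0, 0]]])

```text
clock: 25.6
position: [0.5945, 0.35, 0.2035]
tool_rot: [-3.141, -0.0, -0.002]
ft_force: [-1.7, 0.5, 4.7]
opening: 0.0186
grip_force: 59.6
```

Request:
drive_tool(targets=[[[0, 0, 0, 0, 0, 0], [0, 0, 0, 0, 0, 0], [0, 0, 0, 0, 0, 0], [0, 0, 0, 0, 0, 0], [0, 0, -0.2, 0, 0, 0], [0, 0, -0.4, 0, 0, 0], [0, 0, -0.5, 0, 0, 0], [0, 0, -0.4, 0, 0, 0], [-0.4, 0.2, -0.1, 0, 0, 0], [-0.7, 0.6, 0, 0, 0, 0], [-0.6, 0.6, 0, 0, 0, 0], [0, 0, 0, 0, 0, 0]]], hand=0.5)

```text
clock: 27.1
position: [0.5253, 0.2925, 0.2683]
tool_rot: [3.141, -0.0, -0.003]
ft_force: [0.7, 0.2, 0.9]
opening: 0.0425
grip_force: 0.0
```

```bash
python3 - <<'E'
from m import *
np.set_printoptions(precision=4,suppress=True)
s=snap('wrist'); o=ctrl.get_obs(); print(o['position'],o['tool_rot'],o['opening'],o['ft_force'])
P=cloud(s); print('w100',disc(P,(.594,.351),.036,.041,.02),disc(P,(.594,.351),.046,.055,.02))
print('w50',disc(P,(.493,.199),.024,.030,.02),disc(P,(.493,.199),.034,.04,.02))
E
```

```text
[0.5262 0.2936 0.2684] [-3.1414 -0.0012 -0.0022] 0.04264178342127392 [ 0.0427 -0.3369  1.0865]
w100 (453, array([0.5945, 0.3512]), 0.0111, array([0.5953, 0.3478, 0.038 ])) (464, array([0.5946, 0.3513]), 0.0074, array([0.5948, 0.3508, 0.0488]))
w50 (238, array([0.4938, 0.2007]), 0.0091, array([0.4961, 0.2022, 0.0257])) (146, array([0.4938, 0.2004]), 0.0058, array([0.4939, 0.2004, 0.0349]))
```

The 100 g is seated: shoulder at 0.038. Last is the 50 g.

Request:
drive_tool(targets=[[[-0.13, 0.35, 0, 0, 0, 0], [-0.25, 0.7, 0, 0, 0, 0], [-0.25, 0.7, 0, 0, 0, 0], [-0.15, 0.5, 0.1, 0, 0, 0], [-0.05, 0.1, 0.4, 0, 0, 0], [0, 0, 0.5, 0, 0, 0], [0, 0, 0.5, 0, 0, 0], [0, 0, 0.3, 0, 0, 0], [0, 0, 0.1, 0, 0, 0], [0, 0, 0, 0, 0, 0]]], hand=0.5)

```text
clock: 28.4
position: [0.493, 0.2004, 0.1911]
tool_rot: [-3.141, 0.0, -0.001]
ft_force: [0.4, 0.4, 1.0]
opening: 0.0426
grip_force: 0.0
```

```bash
python3 - <<'E'
from m import *
np.set_printoptions(precision=4,suppress=True)
s=snap('wrist'); o=ctrl.get_obs(); print(o['position'],o['tool_rot'],o['opening'],o['ft_force'])
P=cloud(s); 
print('w50',disc(P,(.493,.2),.024,.027,.012),disc(P,(.493,.2),.034,.037,.012))
E
```

```text
[0.4931 0.2004 0.1914] [-3.1413 -0.0004 -0.0015] 0.04279421985520638 [-0.0113  0.0146  0.5097]
w50 (498, array([0.4938, 0.1997]), 0.0091, array([0.497 , 0.1996, 0.0258])) (377, array([0.4932, 0.1996]), 0.0058, array([0.4938, 0.1996, 0.035 ]))
```

Request:
drive_tool(targets=[[[0, 0.04, -0.015, 0, 0, 0], [0, 0, 0, 0, 0, 0], [0, 0, 0, 0, 0, 0], [0, 0, 0, 0, 0, 0], [0, 0, 0, 0, 0, 0], [0, 0, 0, 0, 0, 0]]], hand=1)

```text
clock: 29.2
position: [0.4932, 0.1984, 0.1925]
tool_rot: [-3.141, -0.001, -0.002]
ft_force: [-0.7, -1.2, 7.0]
opening: 0.0143
grip_force: 58.5
```

Request:
drive_tool(targets=[[[0, 0, -0.25, 0, 0, 0], [0, 0, -0.5, 0, 0, 0], [0, 0, -0.5, 0, 0, 0], [0.25, 0, -0.3, 0, 0, 0], [0.5, -0.08, 0, 0, 0, 0], [0.6, -0.1, 0, 0, 0, 0], [0.4, -0.08, 0, 0, 0, 0], [0.18, -0.02, 0, 0, 0, 0], [0, 0, 0, 0, 0, 0]]])

```text
clock: 30.32
position: [0.5701, 0.2095, 0.2535]
tool_rot: [3.142, 0.001, -0.002]
ft_force: [-0.0, 0.5, -0.6]
opening: 0.0144
grip_force: 58.6
```

```bash
python3 - <<'E'
from m import *
P=look((.631,.210),.040,.023,'wr9.png'); held(P,.032,.018,-.1575)
E
```

```text
[0.5697 0.2095 0.2535] [ 3.1414  0.0007 -0.0016] 0.014423721911400622 [-0.6169 -0.3072 -0.0607]
rect [0.6515 0.2108] [0.0402 0.0843] 89.77 z 0.0229
hole n 1252 z [0.0095 0.0107] bbox [[0.6178 0.1979 0.0085]
 [0.6433 0.2239 0.019 ]]
rim fit [0.6312 0.2107] r 0.0136 n 32
front x 0.0006288654141441263
knob ((0.006036007311195135, 3.815047239186242e-05), 0.01812782883644104) top z -0.15350514331511148
```

View pics/wr9.png

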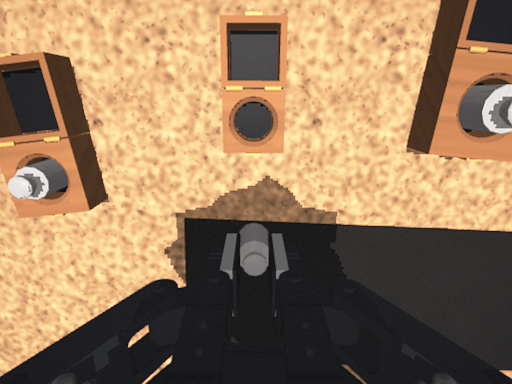

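The 50 g well is at (254,121), rim radius 13.6 mm as it should be, with the 100 g and 200 g seated to either side. Move over and lower.

Request:
drive_tool(targets=[[[0.35, 0, 0, 0, 0, 0], [0.5, 0, 0, 0, 0, 0], [0.45, 0, 0, 0, 0, 0], [0.21, 0, 0, 0, 0, 0], [0, 0, 0.2, 0, 0, 0], [0, 0, 0.35, 0, 0, 0], [0, 0, 0.3, 0, 0, 0], [0, 0, 0.15, 0, 0, 0], [0, 0, 0.1, 0, 0, 0], [0, 0, 0, 0, 0, 0]]])

```text
clock: 31.62
position: [0.6305, 0.2095, 0.2096]
tool_rot: [3.142, 0.0, -0.002]
ft_force: [0.6, 0.7, -0.1]
opening: 0.0145
grip_force: 58.6
```

Request:
drive_tool(targets=[[[0, 0, 0.06, 0, 0, 0], [0, 0, 0.05, 0, 0, 0], [0, 0, 0.04, 0, 0, 0], [0, 0, 0.02, 0, 0, 0], [0, 0, 0.02, 0, 0, 0], [0, 0, 0, 0, 0, 0]]])

```text
clock: 32.38
position: [0.6305, 0.2095, 0.2021]
tool_rot: [-3.142, 0.0, -0.002]
ft_force: [0.3, 0.1, -1.8]
opening: 0.014
grip_force: 58.6
```

Request:
drive_tool(targets=[[[0, 0, 0.02, 0, 0, 0], [0, 0, 0.02, 0, 0, 0], [0, 0, 0.01, 0, 0, 0], [0, 0, 0, 0, 0, 0]]])

```text
clock: 32.88
position: [0.6305, 0.2095, 0.2001]
tool_rot: [-3.142, 0.0, -0.002]
ft_force: [-1.1, 0.0, -1.6]
opening: 0.0141
grip_force: 58.6
```

Request:
drive_tool(targets=[[[0, 0, 0.01, 0, 0, 0], [0, 0, 0, 0, 0, 0]]])

```text
clock: 33.12
position: [0.6305, 0.2095, 0.1997]
tool_rot: [-3.142, 0.0, -0.002]
ft_force: [0.8, 0.2, -0.4]
opening: 0.0141
grip_force: 58.6
```

Request:
drive_tool(targets=[[[0, 0, 0.01, 0, 0, 0], [0, 0, 0, 0, 0, 0]]])

```text
clock: 33.38
position: [0.6306, 0.2095, 0.1996]
tool_rot: [-3.141, -0.0, -0.002]
ft_force: [-0.6, -0.7, 3.6]
opening: 0.0145
grip_force: 59.0
```

Request:
drive_tool(targets=[[[0, 0, 0, 0, 0, 0], [0, 0, 0, 0, 0, 0], [0, 0, 0, 0, 0, 0], [0, 0, 0, 0, 0, 0], [0, 0, -0.2, 0, 0, 0], [0, 0, -0.5, 0, 0, 0], [0, 0, -0.7, 0, 0, 0], [-0.3, 0, -0.7, 0, 0, 0], [-0.6, 0.4, -0.6, 0, 0, 0], [-0.7, 0.6, -0.5, 0, 0, 0], [-0.6, 0.6, -0.3, 0, 0, 0], [0, 0, 0, 0, 0, 0]]], hand=0.5)

```text
clock: 34.88
position: [0.5416, 0.1441, 0.342]
tool_rot: [3.141, -0.003, -0.003]
ft_force: [-0.6, 0.2, -0.8]
opening: 0.0427
grip_force: 0.0
```

```bash
python3 - <<'E'
from m import *
s=snap('wrist','wr10.png'); o=ctrl.get_obs(); print(o['position'],o['opening'],o['ft_force'])
snap('scene','scene1.png'); P=cloud(s)
for n,xy,a,t in [('w50',(.631,.2105),.033,.042),('w100',(.5945,.351),.038,.049),('w200',(.6395,.065),.042,.056),('w500',(.6495,-.2166),.053,.071)]:
    try: print(n,disc(P,xy,a-.003,a+.003,.03),disc(P,xy,t-.003,t+.004,.02))
    except Exception as e: print(n,e)
E
```

```text
[0.54229971 0.14512813 0.34142495] 0.04267179304350683 [ 0.60943056  0.58271959 -0.45194862]
w50 (183, array([0.6307, 0.211 ]), 0.0089, array([0.6304, 0.2088, 0.033 ])) (166, array([0.6307, 0.2109]), 0.006, array([0.6307, 0.2108, 0.0418]))
w100 (334, array([0.5951, 0.3507]), 0.0113, array([0.5954, 0.3472, 0.0379])) (253, array([0.5942, 0.3511]), 0.0076, array([0.595 , 0.35  , 0.0487]))
w200 (472, array([0.6399, 0.0657]), 0.0142, array([0.6388, 0.0697, 0.0418])) (450, array([0.6397, 0.0658]), 0.0093, array([0.6395, 0.0661, 0.0556]))
w500 (0, array([0., 0.]), 0.0, array([nan, nan, nan])) (0, array([0., 0.]), 0.0, array([nan, nan, nan]))m.py:11: RuntimeWarning: Mean of empty slice.
  c,rad=cv2.minEnclosingCircle(Q[:,:2].astype(np.float32)); return len(Q),np.round(c,4),round(rad,4),np.round(Q.mean(0),4)
  ret = um.true_divide(
```

View pics/scene1.png

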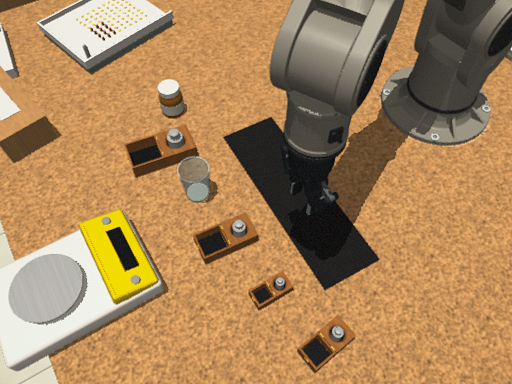

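The scene view shows all four weights seated: 500 g at (175,137), 200 g (239,227), 100 g (337,332) and 50 g (280,282). The beaker (195,178) and jar (171,97) have not moved, the lids are open and the gripper is clear. Handing in.

```bash
python3 -c "
from cell import ctrl
print(ctrl.close_job())"
```

```text
the job is handed in; nothing more can be done
None
```

All four weights stand upright on the floors of their own wells with the lids open; the beaker and jar look unmoved, and I handed the job in at about 35 s of the 102 s allowed.

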